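# Returned bearing through the one-way chute flap

### The arm

A 6-joint arm with a two-finger parallel gripper is mounted at the origin on a cart in front of the work surface, level with it; the furniture and walls round the work are solid. World frame = base frame: x ahead of the robot, y to its left, z up, the work surface at z = 0. Lengths are in mm, angles in degrees, forces in N, time in s.
With the tool pointing down it reaches from about 300 to 850 mm from the base axis. Payload 4.2 kg.
Tool frame: the origin (TCP) lies at the very end of the fingers, on their centre line; the grasp point (between the pads) lies 19 mm behind it (env.grip_depth is the distance from the TCP to the grasp point, in mm); z points along the fingers, y is the line along which they close (so a half turn about z gives the same grasp; the last joint's range is limited). The gripper opens to 91 mm and grips with 3 to 60 N. Pads are 32 mm wide; open, the fingers measure 118 mm over their backs; the gripper's body (76 mm by 178 mm) begins 60 mm behind the grasp point.
Start: joints at [-73.912, 18.312, 89.639, -0, 72.044, -1.146], TCP at [170.367, -549.198, 213.976] pointing down, gripper open.
Joint ranges: [-177.97, 177.97], [-48.28, 115.42], [12.27, 149.76], [-77.06, 257.06], [2.81, 150.46], [-146.56, 146.56]. Speed limits (degrees/s): [147.25, 147.25, 180, 180, 180, 180].

### API

Orientations are given as [roll, pitch, yaw] about the fixed x, y, z axes, in that order (R = Rz(yaw) Ry(pitch) Rx(roll)).
In Python, from workcell import env, cams gives the robot as it stands.
- The arm moves only by the tool apply_moves, never from a script. Its argument "deltas" is a list of rows, each a list of 5 numbers: the shift along the tool's x, y, z in m, then the turn about the tool's z in rad, then the opening, from -1 (shut) to 1 (fully open), so that 0 is half open. In form: [[tx, ty, tz, roll, gripper], ...]. A call has 1 to 5 rows; each row is the pose to reach, as a shift and turn from the pose commanded when the call began, along the tool's axes at that moment; what a row does not reach only later rows make up. A row lasts 1/10 s, in which the tool goes at most 50 mm and 8.59 degrees, less where a joint would pass 70% of its speed; a pose out of reach is approached as far as the arm can. A call with a gripper value outside its range is refused whole. The fingers move at their own pace and stop on an object; "grip_force" is the grip in N (left out, the last holds). Time passes only in rows, so rows that repeat a pose let the fingers close. It gives the time, the measured TCP pose, the force, the opening and the grip force at its end, in the units of the state.
- env.state(): the state, without advancing time (a new reading comes with each control period).
- cams.grab_frame(name): name is "scene" or "side" or "wrist"; returns the picture (480x640x3 uint8, blue, green, red); there is no depth.
- cams.get_calibration(name): a dict with "mtx" (3x3 intrinsics, pixels), "eye" and "attitude" of the camera in the world; the wrist camera has in their place "tool_from_camera" (4x4, takes a point from camera to tool coordinates, whose origin is the TCP and whose axes are the flange's). Camera axes: x right, y down, z forward; pixel columns grow to the right and rows downward; lengths in mm; the calibration is good to about 2 mm. A picture is of the moment at which its call begins: read the wrist's pose just before it. get_calibration takes no time and is no camera call.
- env.job_done(): hands the job in; it is judged then, once.
The state is a dict: "time_s": time; "qpos": joint angles; "qvel": joint speeds; "effort": joint torques, N m; "ee_pos": TCP position; "ee_rot": TCP orientation; "force": force on the tool from outside, world axes, zero at the start; "torque": the same for the moment, N m; "gripper_width": finger opening in mm; "gripper_force": force on a finger pad.
Only numpy, scipy, OpenCV 4.12 (cv2) and the standard library are available. Lean on these libraries where they do the work, as an engineer would, in place of code of your own. Each camera call takes 0.05 s, during which the arm holds its last target. There are 200 camera calls.

### The job

Lay the large grey bearing flat in the open infeed of the blue return chute and let go of it, then push it from behind with the front one of two fingers spread along the lane, through the sprung orange flap and in under the hood, until it presses gently on the hidden spring buffer: the buffer should give about 5 mm, held for a moment, never 9 mm or more. Draw back slowly so that the rear finger eases the flap shut behind the bearing without a slam, then lift the fingers straight out, leaving the other things on the counter undisturbed.

Things in the scene. Friction and masses are not known exactly. Their poses are not given: they have to be found in the camera images.
- bearing: Large grey ball bearing lying flat, the part to return: 52 mm across, 15 mm high, about 0.2 kg. Origin: centre of its underside; z up.
- chute: Blue steel chute fixed to the counter, open-topped. Origin: counter height, mid-lane, under the closed flap; x along the lane in the pushing direction, z up. Floor x = -105 to 187 mm, top at z = 5 mm, near end open (5 mm step up). Walls 5 mm thick, to z = 32 mm. Past the flap the lane is 58 mm wide; a recess at +y (x = 0 to 63, out to y = 38 mm) takes the open flap.
- infeed (a point): Point on the chute floor in mid-infeed, at chute x = -64, z = 5 mm: a good place to lay the bearing. The infeed runs from chute x = -105 to -8 mm, its clear width tapering from 78 mm at the open near end to 58 mm at the flap.
- hood_edge (a point): Middle of the hood's near upper edge, at chute x = 114, z = 36 mm. The hood covers the lane from there to its end, underside z = 32 mm; fingers must stay before it. Before it (x = 64 to 116 mm) two lips at z = 29 to 32 mm narrow the top to a 43 mm slot. Under the hood the buffer's depth differs each time and is not reported: the bearing's centre is at x = 98 to 114 mm at first touch.
- flap (a joint): Orange flap across the lane at chute x = 0, 4 mm thick, z = 8 to 35 mm, hinge at y = 33 mm. Rad: 0 shut (cannot open to -x), 1.5 open to +x. Sprung, 0.3 to 1.5 N; let go, it slams at over 5 rad/s. Fingers 30 mm apart in line with the lane: the front one pushes, the flap drops in behind it onto the rear one and follows that back; once shut (the pull then rises), lift straight up.
- flap_edge (a point): Upper corner of the flap's free edge, 58 mm from its hinge, 35 mm above the counter; moves with the flap.
- buffer (a joint): Travel of the hidden spring buffer in m: 0 = not pressed, grows as the bearing presses it, 0.014 = bottomed. Force 4.5 N at first touch plus 1.5 N per mm (5 mm: 12 N). Sliding the bearing adds up to 4 N.
- small_bearing: Small brown bearing 40 mm across, 12 mm high; leave alone. Origin: centre of its underside.
- red_tape: Red roll of tape 60 mm across, 18 mm high; leave alone. Origin: centre of its underside.
- relay: Black cube relay 28 mm, 37 mm high; leave alone. Origin: centre of its underside.
- grease_tin: Yellow round tin 68 mm across, 48 mm high; leave alone. Origin: centre of its underside.
- spring: Steel coil spring standing, 32 mm across, 46 mm high; leave alone. Origin: centre of its underside.
- plug: Spark plug lying down, 63 mm long; leave alone. Origin: its underside.
There are look-alikes about, which are no part of the job. Leave any green or purple look-alike of the bearing alone.

How it is judged:
By the outcome, as a careful person would: the job done as asked, in the order asked, and still so for the second after the job is handed in, with the robot touching nothing.
It also fails if it takes over 61 s, if anything falls off the work surface, if the arm or the gripper's body presses on something with over 40 N, if the wrist force passes 120 N, or if a joint passes its speed limit or range.

## Working session

There is one attempt and no reset: what is moved stays moved. The work goes in short steps, Python scripts to look and compute and a tool call to move; the robot and the scene stay as the last step left them, time stands still between calls to the robot, and variables do not carry over. Pictures are saved under pics/ and viewed, at most 12 in all, crops included, and the job is handed in when it is done.

Besides the shell and the picture viewer there is one more tool, called in YAML: its name, and indented under it one key for each argument. apply_moves: Moves the arm, as the interface text tells. Its arguments: {"type":"object","properties":{"deltas":{"type":"array"},"grip_force":{"type":"number"}},"required":["deltas"]}

```bash
ls; mkdir -p pics
python3 - <<'E'
from workcell import env,cams
import cv2,numpy as np
s=env.state();print(s)
a=cams.grab_frame("scene");b=cams.grab_frame("side")
cv2.imwrite("pics/scene.png",a);cv2.imwrite("pics/side.png",b)
for n in("scene","side","wrist"):print(n,cams.get_calibration(n))
E
```

```text
pics
{'time_s': 0.0, 'qpos': array([-7.39108893e+01,  1.83513024e+01,  8.97069695e+01,  1.30386219e-04,
        7.20452248e+01, -1.14540403e+00]), 'qvel': array([ 0.01026169,  0.00058888,  0.00904988,  0.05804268, -0.05136575,
        0.12580164]), 'effort': array([ 1.37118959e-04, -4.12465239e+01, -2.31973761e+01,  7.29150069e-02,
        4.58122243e-02, -1.40276456e-04]), 'ee_pos': array([ 170.22525219, -548.68109459,  213.11987811]), 'ee_rot': array([-1.79896527e+02, -2.19280902e-03,  1.72344725e+01]), 'force': array([ 0.77015016,  0.79203821, -0.06083392]), 'torque': array([-0.01586141, -0.0731073 , -0.0208367 ]), 'gripper_force': 0.0, 'gripper_width': 91.06993568641967}
scene {'mtx': array([[549.27189477,   0.        , 318.26813513],
       [  0.        , 549.27189477, 244.27790941],
       [  0.        ,   0.        ,   1.        ]]), 'eye': array([-401.93671707,  106.64898295,  931.7331193 ]), 'attitude': array([-131.68394948,    0.57675439, -101.81427752])}
side {'mtx': array([[467.04423805,   0.        , 324.60937686],
       [  0.        , 467.04423805, 239.96143001],
       [  0.        ,   0.        ,   1.        ]]), 'eye': array([483.12163171, 587.41696236, 662.22150932]), 'attitude': array([-132.01144497,   -0.58857876, -172.22968179])}
wrist {'mtx': array([[337.65398229,   0.        , 317.10808723],
       [  0.        , 337.65398229, 241.80528401],
       [  0.        ,   0.        ,   1.        ]]), 'tool_from_camera': array([[-7.67975774e-04, -9.61635879e-01, -2.74327992e-01,
         7.64507669e+01],
       [ 9.99999644e-01, -8.34342809e-04,  1.25245983e-04,
        -1.13873981e+00],
       [-3.49324618e-04, -2.74327798e-01,  9.61636177e-01,
        -1.70739338e+02],
       [ 0.00000000e+00,  0.00000000e+00,  0.00000000e+00,
         1.00000000e+00]])}
```

View pics/scene.png

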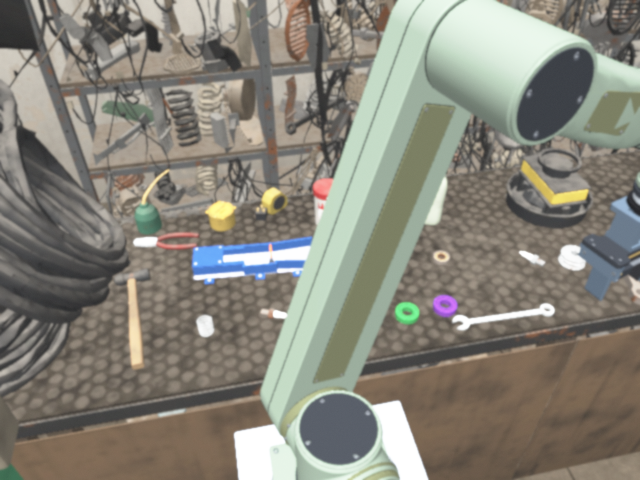

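View pics/side.png

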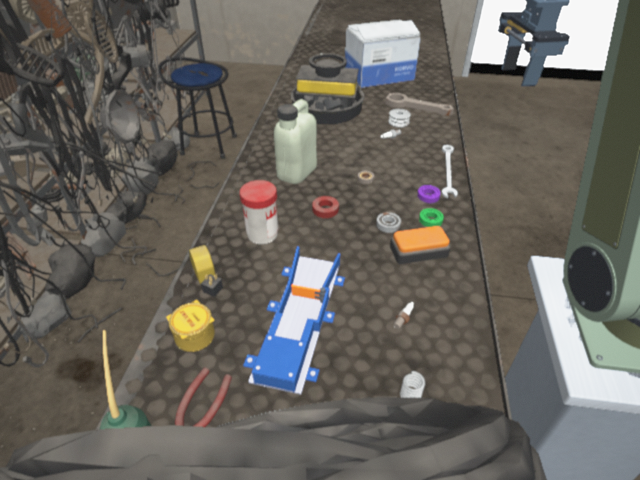

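The grey bearing is at side px (388,222). The look-alikes are the green ring (431,217), the purple ring (429,194), the brown small bearing (366,176) and the red tape (325,206). Grey and about 52 mm across fits only the first. In the side view the chute has its infeed at about (318,270), the flap at (308,291) and the hood at (290,350).

```bash
cat > h.py <<'E'
from workcell import env,cams
import cv2,numpy as np
from scipy.spatial.transform import Rotation as R
def cam(n):
    c=cams.get_calibration(n);K=c["mtx"]
    if n!="wrist": return K,R.from_euler("xyz",c["attitude"],degrees=True).as_matrix(),np.array(c["eye"])
    s=env.state();T=c["tool_from_camera"];Rt=R.from_euler("xyz",s["ee_rot"],degrees=True).as_matrix()
    return K,Rt@T[:3,:3],Rt@T[:3,3]+s["ee_pos"]
def ray(C,p,z):
    K,A,e=C;d=A@np.linalg.solve(K,[p[0],p[1],1.]);return e+d*(z-e[2])/d[2]
def proj(C,P):
    K,A,e=C;q=K@(A.T@(np.array(P,float)-e));return q[:2]/q[2]
E
python3 - <<'E'
from h import *
C=cam("side");im=cv2.imread("pics/side.png")
for n,p,z in [("grey",(388,222),8),("green",(431,217),8),("purple",(429,194),8),("brown",(366,176),6),("tape",(325,206),9),("bottle base",(262,240),0),("flapL",(293,290),35),("flapR",(322,293),35),("tin",(190,325),48),("sponge",(420,245),30)]:
    print(n,ray(C,p,z).round(0))
S=cam("scene");print(proj(S,ray(C,(366,176),6)),"brown in scene ~ (441,256)")
x0,y0,w,h=230,170,230,230
cv2.imwrite("pics/crop.png",cv2.resize(im[y0:y0+h,x0:x0+w],(600,600),interpolation=cv2.INTER_CUBIC))
E
```

```text
grey [ 445. -212.    8.]
green [ 351. -243.    8.]
purple [ 353. -330.    8.]
brown [ 505. -385.    6.]
tape [ 589. -246.    9.]
bottle base [ 707. -122.    0.]
flapL [609.  38.  35.]
flapR [556.  37.  35.]
tin [758. 148.  48.]
sponge [ 380. -122.   30.]
[442.15673826 257.07034196] brown in scene ~ (441,256)
```

View pics/crop.png

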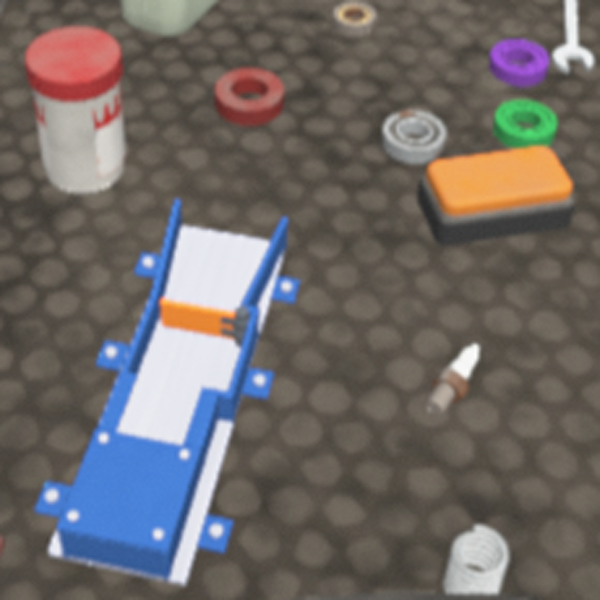

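The crop shows the grey bearing at crop (414,135), confirmed as steel-grey with the green and purple rings separate. The hinge is on the robot side and the hood bolts are clear.

Run:
```python
from h import *
C=cam("side");f=lambda p,z:ray(C,(p[0]/2.609+230,p[1]/2.609+170),z)
B={k:f(p,36) for k,p in dict(nl=(103,437),nr=(184,454),fl=(73,516),fr=(158,534)).items()}
for k in B:print(k,B[k].round(1))
d=(B['fl']+B['fr']-B['nl']-B['nr'])/2;w=B['nl']-B['nr'];print("dir",np.degrees(np.arctan2(d[0],d[1])),"w",np.degrees(np.arctan2(-w[1],w[0])),np.linalg.norm(d),np.linalg.norm(w))
print("flap ends top",f((161,300),35),f((248,310),35))
print("infeed wall tops",f((178,200),32),f((286,217),32))
print("floor near end",f((180,225),5),f((270,240),5))
print("bearing top",f((414,130),15)," sponge corner",f((425,185),25),f((440,240),0))
```

```text
nl [627.3 145.3  36. ]
nr [575.3 150.6  36. ]
fl [632.3 202.9  36. ]
fr [580.6 207.6  36. ]
dir 5.103470508560943 w 5.825261125120739 57.55917504915046 52.342785410806556
flap ends top [613.35808774  26.02040534  35.        ] [552.34758734  26.50907183  35.        ]
infeed wall tops [620.38481073 -79.39809565  32.        ] [537.04021826 -72.76770457  32.        ]
floor near end [619.69590158 -80.12321163   5.        ] [548.63539739 -73.88421623   5.        ]
bearing top [ 444.39059577 -210.87157392   15.        ]  sponge corner [ 434.16464071 -131.97004533   25.        ] [418.99747877 -98.05046895   0.        ]
```

apply_moves:
  deltas:
    - [0.362,-0.242,0.09,0.395,0.54]
    - [0.362,-0.242,0.09,0.395,0.54]
    - [0.362,-0.242,0.09,0.395,0.54]
    - [0.362,-0.242,0.09,0.395,0.54]
    - [0.362,-0.242,0.09,0.395,0.54]

```text
time_s: 0.6
ee_pos: [323.4, -359.4, 163.3]
ee_rot: [-180.0, 0.0, -5.4]
force: [1.9, -0.3, -0.5]
gripper_width: 70.4
gripper_force: 0.0
```

apply_moves:
  deltas:
    - [0.106,-0.159,0.04,0,0.54]
    - [0.106,-0.159,0.04,0,0.54]
    - [0.106,-0.159,0.04,0,0.54]
    - [0.106,-0.159,0.04,0,0.54]
    - [0.106,-0.159,0.04,0,0.54]

```text
time_s: 1.1
ee_pos: [444.9, -208.9, 122.5]
ee_rot: [-179.9, 0.1, -5.1]
force: [-0.7, -0.4, 0.1]
gripper_width: 70.4
gripper_force: 0.0
```

Run:
```python
from h import *
C=cam("wrist");s=env.state();print(s["ee_pos"],s["ee_rot"])
im=cams.grab_frame("wrist")
print(proj(C,[444.5,-211,15]),proj(C,s["ee_pos"]))
cv2.imwrite("pics/w1.png",im)
```

```text
[ 444.94477594 -208.85816445  122.52493488] [-1.79876864e+02  9.52799616e-02 -5.05623211e+00]
[320.61381163 238.24541308] [318.23075548 289.92187257]
```

View pics/w1.png

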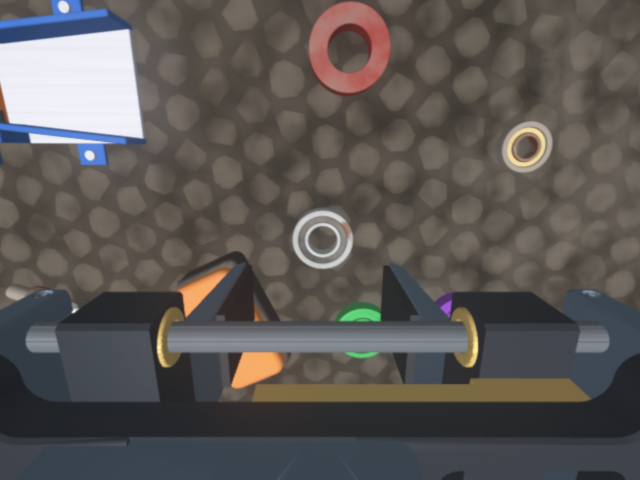

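The wrist picture shows the grey bearing centred at (322,239), against a predicted (321,238). The green and purple rings are behind the fingers at (362,318) and (445,300), and the open infeed is at top left, end edge at x≈138.

apply_moves:
  deltas:
    - [-0.001,0.002,0.045,0,0.54]
    - [-0.001,0.002,0.088,0,0.54]
    - [-0.001,0.002,0.088,0,0.54]

```text
time_s: 1.45
ee_pos: [437.3, -213.8, 32.0]
ee_rot: [-179.8, 0.6, -5.5]
force: [-0.5, 0.7, 0.4]
gripper_width: 70.5
gripper_force: 0.0
```

apply_moves:
  deltas:
    - [0,0,0,0,0.54]
    - [0,0,0,0,0.54]

```text
time_s: 1.65
ee_pos: [443.3, -216.2, 37.9]
ee_rot: [179.9, -0.2, -5.5]
force: [-0.2, -0.2, 0.8]
gripper_width: 70.7
gripper_force: 0.0
```

apply_moves:
  deltas:
    - [0,0,0,0,0.54]

```text
time_s: 1.75
ee_pos: [443.3, -215.9, 38.0]
ee_rot: [179.9, -0.2, -5.4]
force: [-0.0, -0.9, 0.2]
gripper_width: 70.4
gripper_force: 0.0
```

Run:
```python
from h import *
C=cam("wrist");s=env.state();print(s["ee_pos"],s["ee_rot"],s["qvel"].round(2))
im=cams.grab_frame("wrist")
print(proj(C,[443.5,-212.7,15]))
cv2.imwrite("pics/w2.png",im)
```

```text
[ 443.32202443 -215.89999964   38.02563971] [179.89901376  -0.23329779  -5.43222133] [ 0.23  0.15  0.54 -0.06 -0.32  0.1 ]
[312.80210241 274.81986842]
```

View pics/w2.png

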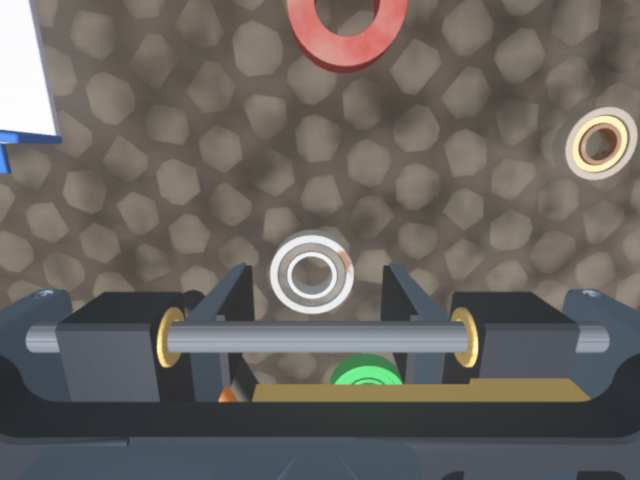

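The bearing is at (312,274), within 1 px of prediction, between the fingers. I'll descend and grip.

apply_moves:
  deltas:
    - [0,-0.0035,0.015,0,0.54]
    - [0,-0.0035,0.025,0,0.54]
    - [0,-0.0035,0.0335,0,0.54]
    - [0,-0.0035,0.0335,0,0.54]
    - [0,-0.0035,0.0335,0,0.54]

```text
time_s: 2.3
ee_pos: [442.5, -211.4, 2.5]
ee_rot: [180.0, 0.0, -5.4]
force: [0.6, -0.2, 0.6]
gripper_width: 70.8
gripper_force: 0.0
```

apply_moves:
  deltas:
    - [0,0,0,0,0.0]
    - [0,0,0,0,0.0]
    - [0,0,0,0,0.0]
    - [0,0,0,0,0.0]
  grip_force: 15

```text
time_s: 2.7
ee_pos: [442.6, -211.5, 2.8]
ee_rot: [180.0, -0.0, -5.4]
force: [0.2, -0.5, 1.7]
gripper_width: 51.4
gripper_force: 15.0
```

apply_moves:
  deltas:
    - [0,0,-0.03,0,0]
    - [0,0,-0.07,0,0]
    - [0.01,-0.02,-0.11,0,0]
    - [0.03,-0.06,-0.117,0,0]
    - [0.06,-0.1,-0.117,0,0]

```text
time_s: 3.2
ee_pos: [511.9, -116.9, 121.6]
ee_rot: [180.0, -0.2, -5.5]
force: [0.9, -1.6, -2.2]
gripper_width: 51.4
gripper_force: 15.0
```

apply_moves:
  deltas:
    - [0.03,-0.045,0,0,0]
    - [0.063,-0.088,0,0,0]
    - [0.063,-0.088,0,0,0]
    - [0.063,-0.088,0,0,0]
    - [0.063,-0.088,0,0,0]

```text
time_s: 3.7
ee_pos: [581.1, -36.3, 118.7]
ee_rot: [180.0, 0.1, -5.4]
force: [-0.6, -0.3, -2.4]
gripper_width: 51.2
gripper_force: 15.0
```

Run:
```python
from h import *
C=cam("wrist");s=env.state();print(s["ee_pos"],s["ee_rot"],s["gripper_width"],s["qvel"].round(1))
im=cams.grab_frame("wrist")
O=np.array([589,28,0.]);u=np.array([.0941,.9956,0]);v=np.array([-.9956,.0941,0])
P=lambda x,y,z:proj(C,O+x*u+y*v+[0,0,z]).round(0)
for q in [(-105,39,32),(-105,-39,32),(-105,39,5),(-105,-39,5),(0,-25,35),(114,0,36)]:print(q,P(*q))
cv2.imwrite("pics/w3.png",im)
```

```text
[581.05960443 -36.32185147 118.72891595] [ 1.79956044e+02  1.48712936e-01 -5.39972713e+00] 51.20999739262679 [-1.2 -0.7  0.6  0.  -0.1  0.1]
(-105, 39, 32) [366. 288.]
(-105, -39, 32) [371. 193.]
(-105, 39, 5) [362. 276.]
(-105, -39, 5) [366. 189.]
(0, -25, 35) [233. 212.]
(114, 0, 36) [ 89. 244.]
```

View pics/w3.png

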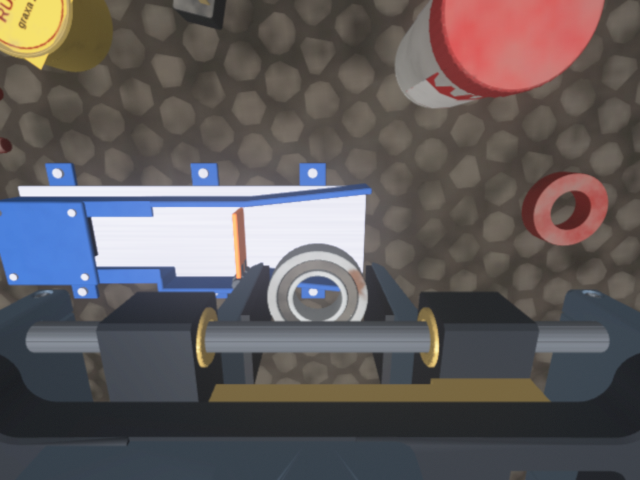

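The wrist view shows the chute lying horizontally in the image. The hood near edge runs (89,203)–(97,283), the flap's free top corner is at about (235,209), and the wall end is at (371,188). The held bearing is at (318,297).

Run:
```python
from h import *
C=cam("wrist");im=cv2.imread("pics/w3.png")
u=np.array([.0941,.9956,0]);v=np.array([-.9956,.0941,0]);O=np.array([589,28,0.])
for n,p,z in [("hoodL",(89,203),36),("hoodR",(97,284),36),("boltL",(72,212),36),("boltR",(83,292),36),("flapfree",(235,209),35),("wallend",(371,188),32),("wallL near tab",(150,205),32),("floor end",(365,205),5),("floorL",(150,206),5)]:
    w=ray(C,p,z)-O;print(n,(w@u).round(1),(w@v).round(1))
w=ray(C,(318,297),118.7-2.8+15);print("bearing in tool", w-env.state()["ee_pos"])
c=im[150:320,0:400];cv2.imwrite("pics/c3.png",cv2.resize(c,(800,340),interpolation=cv2.INTER_CUBIC))
```

```text
hoodL 107.7 -32.6
hoodR 113.7 33.5
boltL 121.9 -25.7
boltR 126.4 40.5
flapfree -2.1 -27.6
wallend -105.6 -43.0
wallL near tab 63.8 -30.3
floor end -105.4 -25.3
floorL 77.4 -24.7
bearing in tool [ 1.43297543  0.02049317 11.97035757]
```

View pics/c3.png

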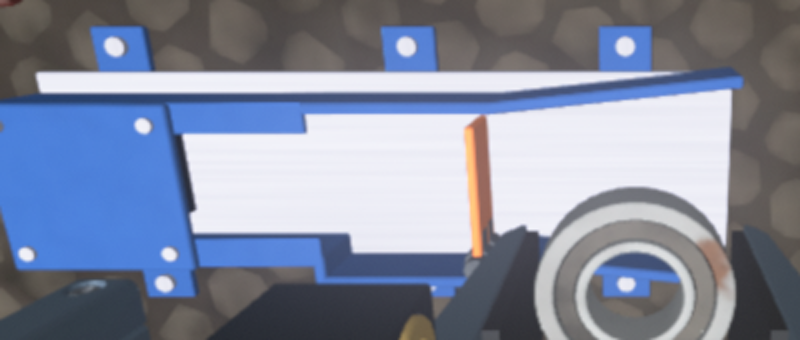

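apply_moves:
  deltas:
    - [0.0005,0,0.04,0,0]
    - [0.0005,0,0.075,0,0]
    - [0.0005,0,0.09,0,0]
    - [0.0005,0,0.098,0,0]
    - [0.0005,0,0.098,0,0]

```text
time_s: 4.25
ee_pos: [581.9, -36.8, 20.9]
ee_rot: [180.0, 0.1, -5.5]
force: [0.7, -0.2, -2.2]
gripper_width: 51.2
gripper_force: 15.0
```

apply_moves:
  deltas:
    - [0,0,0.004,0,0]
    - [0,0,0.009,0,0]
    - [0,0,0.0115,0,0]
    - [0,0,0.0125,0,0]
    - [0,0,0.0125,0,0]

```text
time_s: 4.75
ee_pos: [583.0, -35.7, 9.0]
ee_rot: [180.0, -0.0, -5.4]
force: [-0.7, 0.4, -2.0]
gripper_width: 51.5
gripper_force: 15.0
```

apply_moves:
  deltas:
    - [0,0,0.0007,0,0]
    - [0,0,0.0012,0,0]
    - [0,0,0.0012,0,0]

```text
time_s: 5.05
ee_pos: [583.1, -35.7, 7.8]
ee_rot: [180.0, -0.0, -5.4]
force: [-0.4, -0.0, -2.4]
gripper_width: 51.6
gripper_force: 15.0
```

apply_moves:
  deltas:
    - [0,0,0.0005,0,0]
    - [0,0,0.001,0,0]
    - [0,0,0.001,0,0]

```text
time_s: 5.35
ee_pos: [583.1, -35.7, 7.8]
ee_rot: [180.0, -0.0, -5.4]
force: [-2.1, 1.1, 6.0]
gripper_width: 51.7
gripper_force: 15.0
```

apply_moves:
  deltas:
    - [0,0,-0.0005,0,0.2]
    - [0,0,-0.0005,0,0.35]
    - [0,0,-0.0005,0,0.45]
    - [0,0,-0.0005,0,0.45]
    - [0,0,-0.0005,0,0.45]

```text
time_s: 5.85
ee_pos: [583.0, -35.8, 7.1]
ee_rot: [180.0, 0.0, -5.4]
force: [-0.2, -0.2, -0.7]
gripper_width: 66.0
gripper_force: 0.0
```

apply_moves:
  deltas:
    - [0,0,-0.01,0,0.45]
    - [0,0,-0.03,0,0.45]
    - [0,0,-0.06,0,0.45]
    - [0,0.04,-0.09,0,0.45]
    - [0,0.06,-0.09,0,0.0]
  grip_force: 60

```text
time_s: 6.35
ee_pos: [580.4, -97.5, 102.5]
ee_rot: [179.9, -0.6, -5.4]
force: [-0.1, 0.1, -0.6]
gripper_width: 60.9
gripper_force: 0.0
```

apply_moves:
  deltas:
    - [0,0,0,0,-0.34]
    - [0,0,0,0,-0.34]
    - [0,0,0,0,-0.34]
    - [0,0,0,0,-0.34]

```text
time_s: 6.75
ee_pos: [577.1, -94.5, 96.7]
ee_rot: [-180.0, 0.1, -5.3]
force: [-0.2, 0.9, -0.3]
gripper_width: 31.0
gripper_force: 0.0
```

Run:
```python
from h import *
C=cam("wrist");s=env.state();print(s["ee_pos"],s["ee_rot"],s["gripper_width"],s["qvel"].round(1))
im=cams.grab_frame("wrist");np.savez("w4.npz",A=C[1],e=C[2])
O=np.array([589,27,0.]);u=np.array([.0941,.9956,0]);v=np.array([-.9956,.0941,0])
P=lambda x,y,z:proj(C,O+x*u+y*v+[0,0,z])
big=cv2.resize(im,None,fx=1.25,fy=1.25,interpolation=cv2.INTER_CUBIC)
def dot(p,c):cv2.circle(big,tuple(int(round(k*1.25+.1)) for k in p),2,c,-1)
for x in (-105,0,64,114):
  for y in(-1,1):
    dot(P(x,y*(44 if x==-105 else 34),32 if x<114 else 36),(0,255,255))
dot(P(-64,0,20),(0,0,255))
print(P(-64,0,20))
cv2.imwrite("pics/w4.png",big)
```

```text
[577.05816374 -94.48631592  96.6694655 ] [-1.79986150e+02  7.53783409e-02 -5.33352526e+00] 31.018169431606772 [-0.2  0.1 -0.2 -0.1 -0.2 -0.1]
[242.09434615 248.05372633]
```

View pics/w4.png

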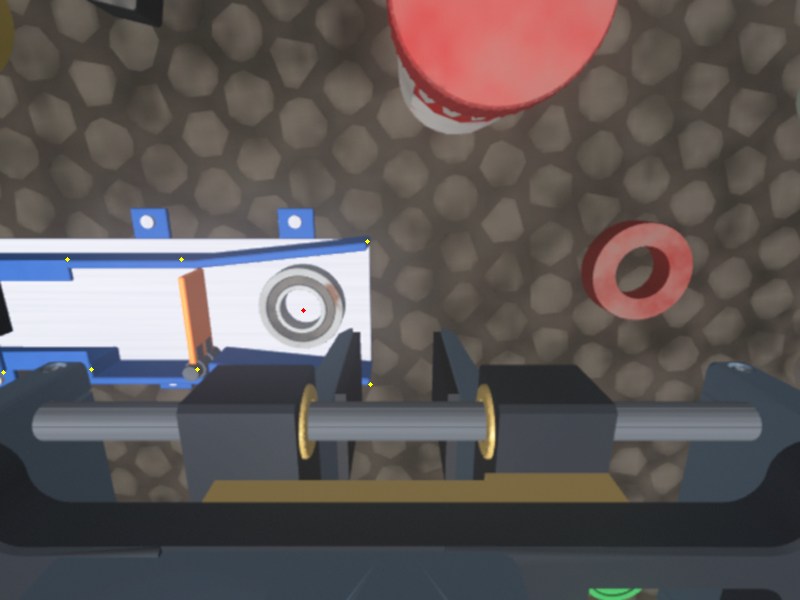

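The yellow model dots sit on the chute edges to about 1 mm, and the bearing lies flat at (303,306), within 2 mm of centre. The fingers are on the lane line, so I'll lower them behind the bearing.

apply_moves:
  deltas:
    - [0.0005,0.005,0.03,0,-0.34]
    - [0.0005,0.005,0.06,0,-0.34]
    - [0.0005,0.005,0.078,0,-0.34]
    - [0.0005,0.005,0.087,0,-0.34]
    - [0.0005,0.005,0.087,0,-0.34]

```text
time_s: 7.3
ee_pos: [576.7, -100.0, 9.0]
ee_rot: [-180.0, 0.2, -5.4]
force: [-1.0, 0.2, 1.0]
gripper_width: 30.1
gripper_force: 0.0
```

apply_moves:
  deltas:
    - [0,0,0,0,-0.34]
    - [0,0,0,0,-0.34]

```text
time_s: 7.5
ee_pos: [578.4, -100.5, 11.4]
ee_rot: [180.0, -0.1, -5.4]
force: [0.3, 0.3, 0.0]
gripper_width: 29.7
gripper_force: 0.0
```

apply_moves:
  deltas:
    - [-0.001,-0.004,0.001,0,-0.34]
    - [-0.001,-0.008,0.001,0,-0.34]
    - [-0.001,-0.013,0.001,0,-0.34]
    - [-0.001,-0.018,0.001,0,-0.34]
    - [-0.001,-0.023,0.001,0,-0.34]

```text
time_s: 8.0
ee_pos: [578.8, -77.3, 9.5]
ee_rot: [180.0, -0.0, -5.4]
force: [0.1, -1.5, 1.9]
gripper_width: 30.1
gripper_force: 0.9
```

apply_moves:
  deltas:
    - [0,-0.005,0,0,-0.34]
    - [0,-0.01,0,0,-0.34]
    - [0,-0.015,0,0,-0.34]
    - [0,-0.02,0,0,-0.34]
    - [0,-0.025,0,0,-0.34]

```text
time_s: 8.5
ee_pos: [581.0, -52.3, 9.3]
ee_rot: [180.0, -0.0, -5.4]
force: [0.4, -2.3, 1.3]
gripper_width: 30.0
gripper_force: 1.0
```

apply_moves:
  deltas:
    - [0,-0.005,0,0,-0.34]
    - [0,-0.01,0,0,-0.34]
    - [0,-0.015,0,0,-0.34]
    - [0,-0.02,0,0,-0.34]
    - [0,-0.025,0,0,-0.34]

```text
time_s: 9.0
ee_pos: [583.5, -27.6, 9.3]
ee_rot: [180.0, -0.0, -5.4]
force: [0.2, -3.3, 1.4]
gripper_width: 30.1
gripper_force: 1.9
```

apply_moves:
  deltas:
    - [0,-0.005,0,0,-0.34]
    - [0,-0.01,0,0,-0.34]
    - [0,-0.015,0,0,-0.34]
    - [0,-0.02,0,0,-0.34]
    - [0,-0.025,0,0,-0.34]

```text
time_s: 9.5
ee_pos: [585.6, -2.4, 9.3]
ee_rot: [-180.0, 0.0, -5.4]
force: [0.3, -3.1, 2.0]
gripper_width: 30.0
gripper_force: 1.5
```

apply_moves:
  deltas:
    - [0,-0.005,0,0,-0.34]
    - [0,-0.01,0,0,-0.34]
    - [0,-0.015,0,0,-0.34]
    - [0,-0.02,0,0,-0.34]
    - [0,-0.025,0,0,-0.34]

```text
time_s: 10.0
ee_pos: [587.8, 22.4, 9.2]
ee_rot: [180.0, 0.0, -5.4]
force: [0.2, -2.9, 2.8]
gripper_width: 30.1
gripper_force: 1.7
```

apply_moves:
  deltas:
    - [0,-0.005,0,0,-0.34]
    - [0,-0.01,0,0,-0.34]
    - [0,-0.015,0,0,-0.34]
    - [0,-0.02,0,0,-0.34]
    - [0,-0.025,0,0,-0.34]

```text
time_s: 10.5
ee_pos: [590.2, 47.4, 9.1]
ee_rot: [180.0, 0.0, -5.4]
force: [0.3, -3.1, 1.9]
gripper_width: 30.1
gripper_force: 1.2
```

apply_moves:
  deltas:
    - [0,-0.004,0,0,-0.34]
    - [0,-0.008,0,0,-0.34]
    - [0,-0.012,0,0,-0.34]
    - [0,-0.0145,0,0,-0.34]
    - [0,-0.016,0,0,-0.34]

```text
time_s: 11.0
ee_pos: [591.9, 63.2, 9.1]
ee_rot: [-180.0, -0.0, -5.4]
force: [-0.0, -2.1, 1.6]
gripper_width: 30.2
gripper_force: 1.1
```

apply_moves:
  deltas:
    - [0,-0.001,0,0,-0.34]
    - [0,-0.002,0,0,-0.34]
    - [0,-0.003,0,0,-0.34]

```text
time_s: 11.3
ee_pos: [592.0, 65.9, 9.1]
ee_rot: [180.0, 0.0, -5.4]
force: [0.6, -0.9, 1.4]
gripper_width: 30.2
gripper_force: 1.0
```

apply_moves:
  deltas:
    - [0,-0.001,0,0,-0.34]
    - [0,-0.002,0,0,-0.34]
    - [0,-0.003,0,0,-0.34]

```text
time_s: 11.6
ee_pos: [592.3, 68.8, 9.2]
ee_rot: [180.0, 0.0, -5.4]
force: [0.6, -2.9, 0.0]
gripper_width: 30.1
gripper_force: 1.2
```

apply_moves:
  deltas:
    - [0,-0.001,0,0,-0.34]
    - [0,-0.002,0,0,-0.34]

```text
time_s: 11.8
ee_pos: [592.5, 70.8, 9.2]
ee_rot: [180.0, 0.0, -5.4]
force: [0.1, -1.6, 0.5]
gripper_width: 30.0
gripper_force: 1.1
```

apply_moves:
  deltas:
    - [0,-0.001,0,0,-0.34]
    - [0,-0.002,0,0,-0.34]

```text
time_s: 12.0
ee_pos: [592.7, 72.9, 9.2]
ee_rot: [180.0, 0.0, -5.4]
force: [-0.5, -1.8, 0.6]
gripper_width: 30.2
gripper_force: 1.1
```

apply_moves:
  deltas:
    - [0,-0.001,0,0,-0.34]
    - [0,-0.002,0,0,-0.34]

```text
time_s: 12.2
ee_pos: [592.9, 74.9, 9.2]
ee_rot: [180.0, -0.0, -5.4]
force: [0.2, -2.0, 0.4]
gripper_width: 30.3
gripper_force: 1.0
```

apply_moves:
  deltas:
    - [0,-0.001,0,0,-0.34]
    - [0,-0.002,0,0,-0.34]

```text
time_s: 12.4
ee_pos: [593.1, 76.9, 9.2]
ee_rot: [180.0, 0.0, -5.4]
force: [-0.0, -1.8, -0.8]
gripper_width: 30.2
gripper_force: 1.0
```

apply_moves:
  deltas:
    - [0,-0.001,0,0,-0.34]
    - [0,-0.002,0,0,-0.34]

```text
time_s: 12.6
ee_pos: [593.3, 78.9, 9.2]
ee_rot: [180.0, -0.0, -5.4]
force: [0.6, -2.3, -0.0]
gripper_width: 30.1
gripper_force: 1.0
```

apply_moves:
  deltas:
    - [0,-0.001,0,0,-0.34]
    - [0,-0.002,0,0,-0.34]

```text
time_s: 12.8
ee_pos: [593.3, 79.7, 9.2]
ee_rot: [179.9, 0.0, -5.3]
force: [0.1, -7.1, 0.5]
gripper_width: 30.4
gripper_force: 3.7
```

apply_moves:
  deltas:
    - [0,-0.001,0,0,-0.34]
    - [0,-0.002,0,0,-0.34]

```text
time_s: 13.0
ee_pos: [593.3, 81.0, 9.2]
ee_rot: [179.8, 0.0, -5.3]
force: [-0.1, -9.3, -0.0]
gripper_width: 30.3
gripper_force: 4.7
```

apply_moves:
  deltas:
    - [0,-0.001,0,0,-0.34]
    - [0,-0.002,0,0,-0.34]
    - [0,-0.002,0,0,-0.34]

```text
time_s: 13.3
ee_pos: [593.4, 82.4, 9.2]
ee_rot: [179.8, 0.0, -5.3]
force: [-0.6, -11.6, 1.8]
gripper_width: 30.0
gripper_force: 5.3
```

apply_moves:
  deltas:
    - [0,-0.001,0,0,-0.34]
    - [0,-0.0023,0,0,-0.34]
    - [0,-0.0023,0,0,-0.34]
    - [0,-0.0023,0,0,-0.34]

```text
time_s: 13.7
ee_pos: [593.5, 84.0, 9.3]
ee_rot: [179.7, 0.1, -5.3]
force: [-0.5, -11.9, 2.1]
gripper_width: 30.1
gripper_force: 6.4
```

apply_moves:
  deltas:
    - [0,0,0,0,-0.34]
    - [0,0,0,0,-0.34]
    - [0,0,0,0,-0.34]
    - [0,0,0,0,-0.34]
    - [0,0,0,0,-0.34]

```text
time_s: 14.2
ee_pos: [593.5, 84.0, 9.3]
ee_rot: [179.7, 0.1, -5.3]
force: [0.2, -13.1, 2.3]
gripper_width: 29.8
gripper_force: 6.4
```

Run:
```python
from h import *
f=[]
for i in range(4):
    cams.grab_frame("side" if i else "wrist") if i<3 else None
    s=env.state();f.append(np.r_[s["force"],s["ee_pos"][1]])
print(np.round(f,1))
im=cams.grab_frame("wrist");cv2.imwrite("pics/w5.png",im)
```

```text
[[ -0.6 -12.3   2.   84. ]
 [ -0.4 -12.2   1.8  84. ]
 [  0.5 -12.1   1.9  84. ]
 [  0.5 -12.1   1.9  84. ]]
```

View pics/w5.png

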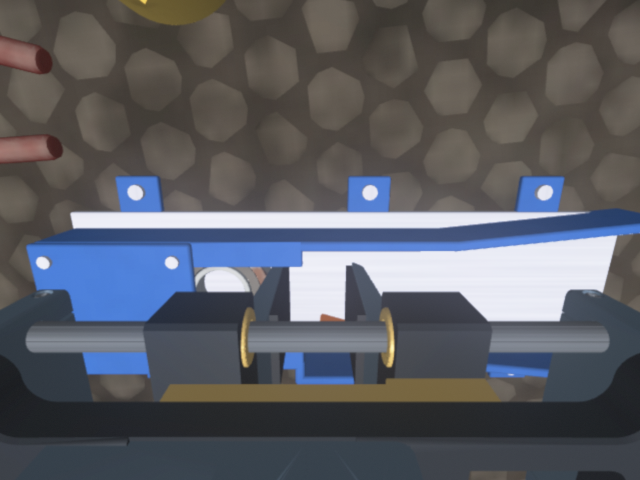

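The wrist view shows the bearing under the hood at (222,285) and the orange flap between the two fingers at (332,318). The buffer is held at about 4.8 mm, so now I'll draw back slowly.

apply_moves:
  deltas:
    - [0,0.001,0,0,-0.34]
    - [0,0.002,0,0,-0.34]
    - [0,0.003,0,0,-0.34]
    - [0,0.004,0,0,-0.34]
    - [0,0.005,0,0,-0.34]

```text
time_s: 14.9
ee_pos: [593.5, 81.0, 9.2]
ee_rot: [179.9, 0.0, -5.4]
force: [0.1, -5.6, -0.3]
gripper_width: 30.1
gripper_force: 3.2
```

apply_moves:
  deltas:
    - [0,0.001,0,0,-0.34]
    - [0,0.002,0,0,-0.34]
    - [0,0.003,0,0,-0.34]
    - [0,0.004,0,0,-0.34]
    - [0,0.005,0,0,-0.34]

```text
time_s: 15.4
ee_pos: [593.5, 77.8, 9.4]
ee_rot: [-179.9, -0.0, -5.4]
force: [2.0, 0.3, 0.5]
gripper_width: 30.4
gripper_force: 0.5
```

apply_moves:
  deltas:
    - [0,0.001,0,0,-0.34]
    - [0,0.002,0,0,-0.34]
    - [0,0.003,0,0,-0.34]
    - [0,0.004,0,0,-0.34]
    - [0,0.005,0,0,-0.34]

```text
time_s: 15.9
ee_pos: [592.7, 72.1, 9.2]
ee_rot: [180.0, -0.0, -5.4]
force: [1.5, -0.1, 0.4]
gripper_width: 29.9
gripper_force: 0.5
```

apply_moves:
  deltas:
    - [0,0.001,0,0,-0.34]
    - [0,0.002,0,0,-0.34]
    - [0,0.003,0,0,-0.34]
    - [0,0.004,0,0,-0.34]
    - [0,0.005,0,0,-0.34]

```text
time_s: 16.4
ee_pos: [592.2, 67.0, 9.2]
ee_rot: [180.0, -0.0, -5.4]
force: [2.1, -0.3, 0.2]
gripper_width: 30.6
gripper_force: 0.6
```

apply_moves:
  deltas:
    - [0,0.001,0,0,-0.34]
    - [0,0.002,0,0,-0.34]
    - [0,0.003,0,0,-0.34]
    - [0,0.004,0,0,-0.34]
    - [0,0.005,0,0,-0.34]

```text
time_s: 16.9
ee_pos: [591.7, 62.0, 9.2]
ee_rot: [180.0, -0.0, -5.4]
force: [0.9, -0.3, 0.8]
gripper_width: 30.5
gripper_force: 0.6
```

apply_moves:
  deltas:
    - [0,0.001,0,0,-0.34]
    - [0,0.002,0,0,-0.34]
    - [0,0.003,0,0,-0.34]
    - [0,0.004,0,0,-0.34]
    - [0,0.005,0,0,-0.34]

```text
time_s: 17.4
ee_pos: [591.3, 57.1, 9.2]
ee_rot: [180.0, -0.0, -5.4]
force: [1.2, 0.4, -0.3]
gripper_width: 30.1
gripper_force: 0.6
```

apply_moves:
  deltas:
    - [0,0.0008,0,0,-0.34]
    - [0,0.0015,0,0,-0.34]
    - [0,0.0022,0,0,-0.34]
    - [0,0.0029,0,0,-0.34]
    - [0,0.0035,0,0,-0.34]

```text
time_s: 17.9
ee_pos: [590.9, 53.6, 9.2]
ee_rot: [180.0, -0.0, -5.4]
force: [2.2, -0.2, 0.0]
gripper_width: 29.9
gripper_force: 0.7
```

apply_moves:
  deltas:
    - [0,0.0006,0,0,-0.34]
    - [0,0.0012,0,0,-0.34]
    - [0,0.0018,0,0,-0.34]
    - [0,0.0024,0,0,-0.34]
    - [0,0.003,0,0,-0.34]

```text
time_s: 18.4
ee_pos: [590.6, 50.6, 9.2]
ee_rot: [180.0, 0.0, -5.4]
force: [1.2, -0.5, -0.3]
gripper_width: 29.7
gripper_force: 0.7
```

apply_moves:
  deltas:
    - [0,0.0006,0,0,-0.34]
    - [0,0.0012,0,0,-0.34]
    - [0,0.0018,0,0,-0.34]
    - [0,0.0024,0,0,-0.34]
    - [0,0.003,0,0,-0.34]

```text
time_s: 18.9
ee_pos: [590.3, 47.6, 9.2]
ee_rot: [180.0, 0.0, -5.4]
force: [1.5, -0.3, -0.1]
gripper_width: 29.9
gripper_force: 0.6
```

apply_moves:
  deltas:
    - [0,0.0005,0,0,-0.34]
    - [0,0.001,0,0,-0.34]
    - [0,0.0015,0,0,-0.34]
    - [0,0.002,0,0,-0.34]
    - [0,0.0025,0,0,-0.34]

```text
time_s: 19.4
ee_pos: [590.1, 45.2, 9.2]
ee_rot: [180.0, 0.0, -5.4]
force: [1.2, -1.4, -0.5]
gripper_width: 30.2
gripper_force: 0.5
```

apply_moves:
  deltas:
    - [0,0.0005,0,0,-0.34]
    - [0,0.001,0,0,-0.34]
    - [0,0.0015,0,0,-0.34]
    - [0,0.002,0,0,-0.34]
    - [0,0.0025,0,0,-0.34]

```text
time_s: 19.9
ee_pos: [589.8, 42.7, 9.2]
ee_rot: [180.0, 0.0, -5.4]
force: [0.0, -1.3, 0.9]
gripper_width: 30.1
gripper_force: 0.4
```

apply_moves:
  deltas:
    - [0,0.0005,0,0,-0.34]
    - [0,0.001,0,0,-0.34]
    - [0,0.0015,0,0,-0.34]
    - [0,0.002,0,0,-0.34]
    - [0,0.0025,0,0,-0.34]

```text
time_s: 20.4
ee_pos: [589.5, 40.3, 9.2]
ee_rot: [-180.0, 0.0, -5.4]
force: [0.4, -0.3, -0.6]
gripper_width: 30.3
gripper_force: 0.0
```

apply_moves:
  deltas:
    - [0,0.0005,0,0,-0.34]
    - [0,0.001,0,0,-0.34]
    - [0,0.0015,0,0,-0.34]
    - [0,0.002,0,0,-0.34]
    - [0,0.0025,0,0,-0.34]

```text
time_s: 20.9
ee_pos: [589.4, 37.8, 9.2]
ee_rot: [180.0, 0.0, -5.4]
force: [0.0, 0.5, 0.6]
gripper_width: 30.2
gripper_force: 0.0
```

apply_moves:
  deltas:
    - [0,0.0005,0,0,-0.34]
    - [0,0.001,0,0,-0.34]
    - [0,0.0015,0,0,-0.34]
    - [0,0.002,0,0,-0.34]
    - [0,0.0025,0,0,-0.34]

```text
time_s: 21.4
ee_pos: [589.2, 35.2, 9.2]
ee_rot: [180.0, -0.0, -5.4]
force: [-0.3, 0.2, -0.4]
gripper_width: 30.3
gripper_force: 0.0
```

Run:
```python
from h import *
print(env.state()["force"],env.state()["ee_pos"]);im=cams.grab_frame("wrist");cv2.imwrite("pics/w6.png",im)
```

```text
[-0.28980071  0.20789084 -0.41083691] [589.21570243  35.24713358   9.21833065]
```

View pics/w6.png

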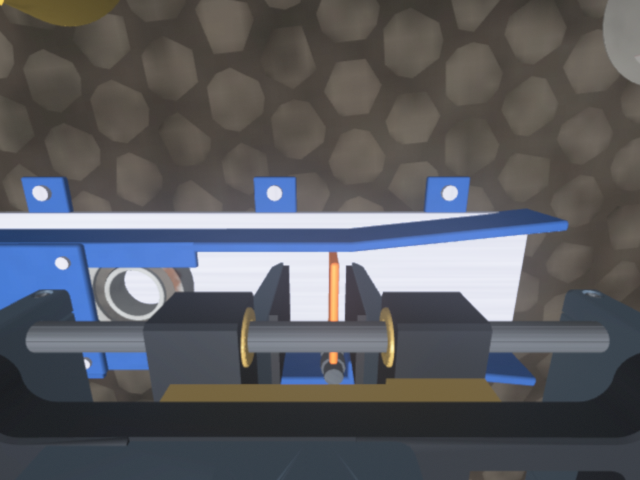

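The flap is square across the lane at column 333, shut and clear of both fingers, with the finger force at 0. I'll centre the gap on it and lift straight out.

apply_moves:
  deltas:
    - [0,0.001,0,0,-0.34]
    - [0,0.003,0,0,-0.34]
    - [0,0.005,0,0,-0.34]
    - [0,0.006,0,0,-0.34]
    - [0,0.006,0,0,-0.34]

```text
time_s: 21.95
ee_pos: [588.6, 29.1, 9.2]
ee_rot: [180.0, 0.0, -5.4]
force: [0.1, 0.7, 0.1]
gripper_width: 30.0
gripper_force: 0.0
```

apply_moves:
  deltas:
    - [0,0,-0.005,0,-0.34]
    - [0,0,-0.012,0,-0.34]
    - [0,0,-0.02,0,-0.34]
    - [0,0,-0.03,0,-0.34]
    - [0,0,-0.04,0,-0.34]

```text
time_s: 22.45
ee_pos: [588.9, 29.4, 50.4]
ee_rot: [-180.0, -0.0, -5.4]
force: [-0.1, 0.4, -0.0]
gripper_width: 29.8
gripper_force: 0.0
```

apply_moves:
  deltas:
    - [0,0,-0.02,0,-0.34]
    - [0,0,-0.04,0,-0.34]
    - [0,0,-0.06,0,-0.34]
    - [0,0,-0.07,0,-0.34]
    - [0,0,-0.07,0,-0.34]

```text
time_s: 22.95
ee_pos: [589.7, 29.4, 121.2]
ee_rot: [-180.0, -0.2, -5.4]
force: [0.2, -0.8, -0.0]
gripper_width: 30.4
gripper_force: 0.0
```

Run:
```python
from h import *
print(env.state()["force"],env.state()["ee_pos"]);im=cams.grab_frame("wrist");cv2.imwrite("pics/w7.png",im)
```

```text
[ 0.20276022 -0.81476788 -0.02280517] [589.70388102  29.35890154 121.19065764]
```

View pics/w7.png

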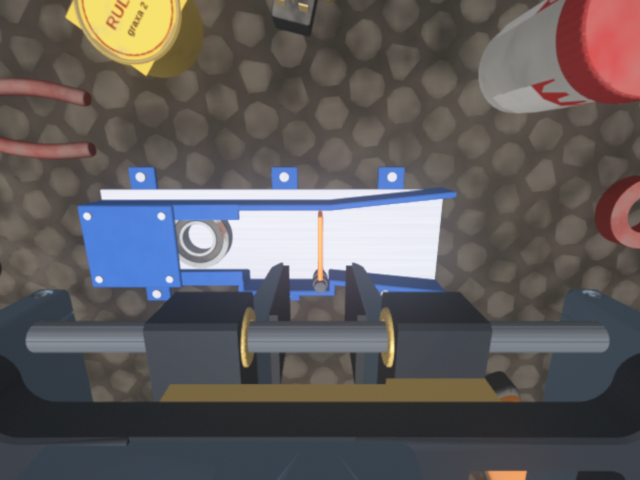

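The flap is shut at column 320, the bearing sits at the hood at (205,240), the fingers are clear and everything else is undisturbed.

```bash
python3 -c "
from workcell import env
print(env.job_done())"
```

```text
the job is handed in; nothing more can be done
None
```

The bearing is through the flap and at the hood, after pressing the buffer an estimated 4.8 mm (about 12 N) and holding it there; the flap was eased shut, the fingers lifted clear, nothing else appeared disturbed, and the job was handed in at about 23 s with no verdict shown.

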